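# Put the standing screwdriver away in the bench drawer

### The job

Put the screwdriver that stands in the drilled block away in the open drawer of the low steel unit. The drawer is too shallow for it to stand, so first lay it down flat on the bench and let go of it, then take it up again, lower it level through the opening (do not tip it in blade first) and leave it lying flat on the drawer's floor. Then push the drawer fully shut, and leave the lens box, the tape roll and the extrusion offcut where they are.

Things in the scene. Friction and masses are not known exactly. Their poses are not given: they have to be found in the camera images.
- screwdriver: Screwdriver, 174 mm long, 85 g. It starts upright, blade down, in the middle hole of tool_stand. Own +y runs from blade to handle end. Origin: middle of its length, on a flat side of the handle, 12.5 mm off the long axis (own z = +12.5 mm is the axis). Handle: 25 x 25 mm square, sides along own x and z, y = -12 to +86 mm. Blade: rod, 6 mm thick, tip at y = -87 mm. Centre of mass at y = +34 mm.
- driver_mid (a point): Point on the screwdriver's long axis in the middle of its length (own y = 0); axes as the screwdriver's.
- driver_handle (a point): Middle of the screwdriver's handle on the long axis (own y = +37 mm): where to take it when it lies; axes as the screwdriver's.
- tool_stand: Fixed aluminium block, 56 x 100 x 60 mm (own x, y, z), with three holes in a row along own y; origin at the centre of its underside. The screwdriver stands in the middle hole (9.5 mm wide, 50 mm deep, floor 10 mm above the bench); its handle begins 85 mm above the bench and ends at 183 mm.
- drawer_unit: Low fixed one-drawer steel unit, painted grey, 160 mm deep (own x), 226 mm wide (own y), 64 mm high; origin at the centre of its underside. Own -x is its front, where the drawer comes out. Its top is closed: things go in only between the unit's front edge (own x = -80 mm) and the front panel of the drawer that stands out.
- drawer (a joint): How far the drawer is out, m: 0 is shut (front panel flush with the unit), 0.125 fully out. It slides with light friction. The opening's clear width between the unit's front edge and the inside of the front panel is this value less 8 mm.
- drawer_floor (a point): Centre of the drawer's inner floor, on its surface, 12.5 mm above the bench; moves with the drawer; axes as drawer_unit's. Inner space 139 mm (x) by 204 mm (y); side and back walls 3 mm thick, 37 mm above the floor. The 8 mm front panel spans x = -77.5 to -69.5 mm; its top is 46 mm above the floor.
- drawer_lip (a point): Outer edge, in the middle, of the drawer's pull lip: a steel strip 64 mm long (y), 5 mm thick, standing 13 mm out from the front panel, 39 mm above the bench; moves with the drawer; axes as drawer_unit's. Push here toward the unit's own +x to shut the drawer.
- lens_box: Loose round cream lens box, 41 mm in diameter, 20 mm high; origin at the centre of its underside. Bystander.
- tape_roll: Loose roll of black tape lying flat, 62 mm in diameter, 19 mm high; origin at the centre of its underside. Bystander.
- offcut: Loose piece of aluminium extrusion, 25 x 85 x 25 mm; origin at the centre of its underside. Bystander.
There are look-alikes about, which are no part of the job. Of the things that look like the screwdriver, the largest one is meant.

How it is judged:
By the outcome, as a careful person would: the job done as asked, in the order asked, and still so for the second after the job is handed in, with the robot touching nothing.
It also fails if it takes over 51 s, if anything falls off the work surface, if the arm or the gripper's body presses on something with over 40 N, if the wrist force passes 120 N, or if a joint passes its speed limit or range.

### The arm

A 6-joint arm with a two-finger parallel gripper is mounted at the origin on the work surface; the furniture and walls round the work are solid. World frame = base frame: x ahead of the robot, y to its left, z up, the work surface at z = 0. Lengths are in m, angles in degrees, forces in N, time in s.
With the tool pointing down it reaches from about 0.4 to 0.925 m from the base axis. Payload 3.4 kg.
Tool frame: the origin (TCP) lies between the finger pads; the fingertips stand 14 mm ahead of it and the grasp point (between the pads) lies 5 mm behind it; z points along the fingers, y is the line along which they close (so a half turn about z gives the same grasp; the last joint's range is limited). The gripper opens to 85 mm and grips with 20 to 120 N. Pads are 22 mm wide; open, the fingers measure 114 mm over their backs; the gripper's body (76 mm by 85 mm) begins 54 mm behind the grasp point. The pads swing forward as they close: fully open they stand 13 mm farther back than shut.
Start: joints at [69.471, 17.578, 86.31, -0, 76.112, -4.211], TCP at [0.162, 0.552, 0.245] pointing down, gripper open.
Joint ranges: [-179.03, 179.03], [-60, 130.46], [8.19, 133.38], [-81.62, 261.62], [5.75, 156.47], [-153.77, 153.77]. Speed limits (degrees/s): [147.25, 147.25, 180, 180, 180, 180].

### API

Orientations are given as a 3x3 rotation matrix whose columns are the frame's x, y, z axes.
In Python, from workcell import bot gives the robot as it stands. The module is installed in compiled form; this text tells all that it offers. Calls block until the motion is done:
- bot.move_to(position, orientation): joint-space move of the TCP to a pose.
- bot.movel(position, ori=None, rate=0.15, guard=None): straight line of the TCP; ori=None keeps the orientation; rate is the mean speed in m/s. With guard (N) it stops when the force on the tool has changed by that much, and returns True; else False.
- bot.goto_joints(angles): joint-space move.
- bot.open() and bot.close_gripper(grip_force=None): open the fingers fully, or close them until they stop; grip_force is the grip in N (None keeps the last).
- bot.pause(seconds).
- bot.solve_ik(position, orientation): joint angles nearest the present ones, or None.
- bot.grab_frame(name): name is "scene" or "top" or "wrist"; returns a dict with "frame" (420x560x3 uint8, blue, green, red), "range_z" (420x560 float32, m along the optical axis (not along the pixel's ray), 0 where there is no reading), "camera_matrix" (3x3 intrinsics, pixels), "distortion" ([k1, k2, p1, p2, k3] as OpenCV has them; the pictures are not rectified), "world_to_cam" (4x4, takes a point from world to camera coordinates). Camera axes: x right, y up, looking along -z (the intrinsics and any distortion apply to the point x, -y, -z); pixel columns grow to the right and rows downward; lengths in m; the calibration is good to about 2 mm. A picture is of the moment at which its call begins.
A pose or a line that the arm cannot do raises bot.IKError and nothing moves.
- bot.finish_job(): hands the job in; it is judged then, once.
Readings, each from a call of its own:
- bot.current_time(): time.
- bot.current_joint_pos(): joint angles.
- bot.current_qvel(): joint speeds.
- bot.current_joint_efforts(): joint torques, N m.
- bot.current_ee_pos(): TCP position.
- bot.current_ee_rot(): TCP orientation.
- bot.current_wrist_force(): force on the tool from outside, world axes, zero at the start.
- bot.current_torque(): the same for the moment, N m.
- bot.current_width(): finger opening in m.
- bot.current_gripper_force(): force on a finger pad.
Only numpy, scipy, OpenCV 4.12 (cv2) and the standard library are available. Lean on these libraries where they do the work, as an engineer would, in place of code of your own. Each camera call takes 0.05 s, during which the arm holds its last target. There are 200 camera calls.

## Working session

There is one attempt and no reset: what is moved stays moved. The work goes in short steps, each a Python script; the robot and the scene stay as the last script left them, time stands still between calls to the robot, and variables do not carry over. Pictures are saved under pics/ and viewed, at most 12 in all, crops included, and the job is handed in when it is done.

```bash
mkdir -p pics
cat > h.py <<'E'
import numpy as np, cv2
from workcell import bot
def pts(d, px):
    """world points for pixels (u,v) using depth median 3x3"""
    K=np.array(d["camera_matrix"]);D=np.array(d["distortion"],float);T=np.linalg.inv(np.array(d["world_to_cam"]))
    out=[]
    for u,v in px:
        z=d["range_z"][max(0,v-1):v+2,max(0,u-1):u+2];z=z[z>0]
        if not len(z): out.append([np.nan]*3);continue
        z=np.median(z)
        n=cv2.undistortPoints(np.array([[[u,v]]],float),K,D)[0,0]
        out.append((T@[n[0]*z,-n[1]*z,-z,1])[:3])
    return np.array(out)
def cloud(d):
    K=np.array(d["camera_matrix"]);D=np.array(d["distortion"],float);T=np.linalg.inv(np.array(d["world_to_cam"]))
    vv,uu=np.mgrid[0:420,0:560]
    n=cv2.undistortPoints(np.stack([uu.ravel(),vv.ravel()],1).astype(float)[:,None],K,D)[:,0]
    z=d["range_z"].ravel()
    P=np.stack([n[:,0]*z,-n[:,1]*z,-z,np.ones_like(z)],1)@T.T
    P=P[:,:3].reshape(420,560,3); P[d["range_z"]<=0]=np.nan
    return P
def snap(n,f):
    d=bot.grab_frame(n);np.savez("pics/"+f+".npz",**d);cv2.imwrite("pics/"+f+".png",d["frame"]);return d
E
python3 - <<'E'
from h import *
a=snap("scene","s0");b=snap("top","t0")
for d,f in((a,"s0b"),(b,"t0b")): cv2.imwrite("pics/"+f+".png",cv2.resize(d["frame"],(800,600),interpolation=2))
print(bot.current_time())
E
```

```text
0.1
```

View pics/s0b.png

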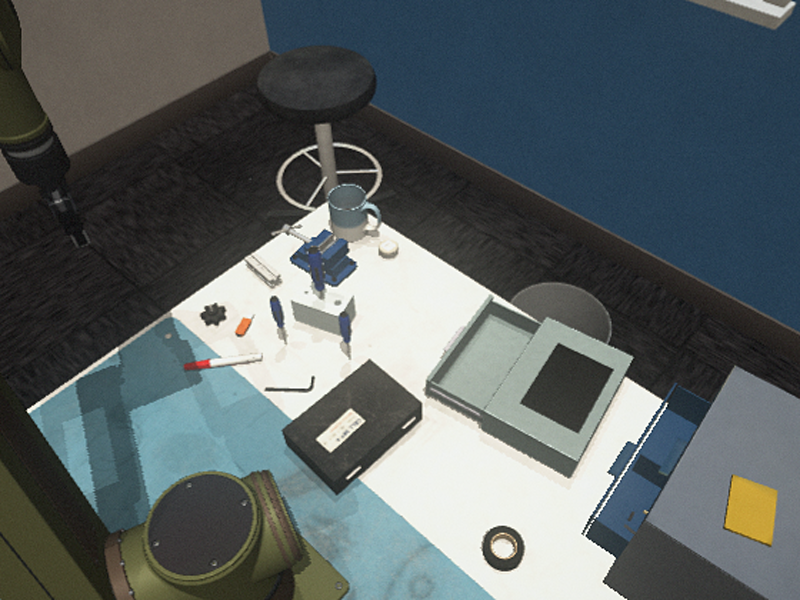

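View pics/t0b.png

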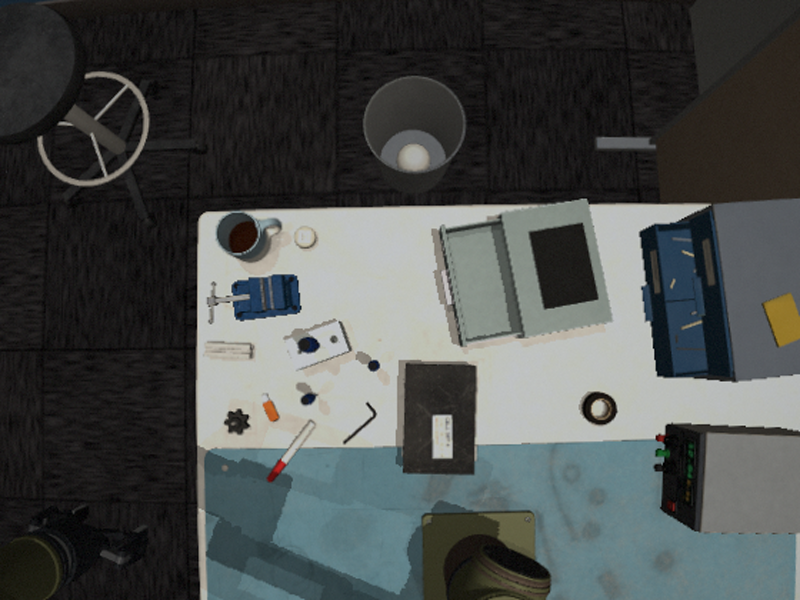

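Candidates for the screwdriver (scene 800x600): A (318,265) in the block's middle hole, B (278,315) and C (345,330), which stand on the bench nearby. I choose A because it's in the block and looks largest, and will check it in a crop. The other things: lens box (388,248), offcut (263,270), tape roll (503,547), and the grey drawer unit with its drawer open toward the left. In the top view, the block is at (320,343), the drawer opening at (485,280) and the lip at (443,285).

Run:
```python
from h import *
S=dict(np.load("pics/s0.npz"));T=dict(np.load("pics/t0.npz"))
c=S["frame"][160:270,150:290];cv2.imwrite("pics/c1.png",cv2.resize(c,(760,597),interpolation=2))
P=cloud(T);Q=cloud(S)
np.set_printoptions(precision=4,suppress=True)
def q(n,m,z0,z1,box):
    a=np.concatenate([P.reshape(-1,3),Q.reshape(-1,3)]) if m==2 else (P if m==0 else Q).reshape(-1,3)
    a=a[(a[:,2]>z0)&(a[:,2]<z1)&(a[:,0]>box[0])&(a[:,0]<box[1])&(a[:,1]>box[2])&(a[:,1]<box[3])]
    if len(a)<4: print(n,len(a));return
    r=cv2.minAreaRect(a[:,:2].astype(np.float32)*1000)
    print(n,len(a),r,a[:,2].min(),a[:,2].max(),'med',np.median(a,0))
k=[("blk",[320,343]),("blkcorner",[345,352]),("unit",[600,250]),("drawer",[480,280]),("front",[450,285]),("lens",[305,237]),("off",[230,350]),("tape",[599,400]),("case",[440,390]),("B",[308,398]),("C",[373,365]),("mug",[240,235]),("vise",[270,295]),("blue",[690,300])]
p=pts(T,[(int(u*.7),int(v*.7)) for _,(u,v) in k])
for (n,_),x in zip(k,p): print(n,x)
b=p[0]
for m in(0,1):
    bx=(b[0]-.09,b[0]+.09,b[1]-.1,b[1]+.1)
    q("blktop",m,.054,.064,bx);q("handle",m,.10,.19,bx)
    u=p[2];q("unittop",m,.059,.069,(u[0]-.3,u[0]+.3,u[1]-.25,u[1]+.1))
    f=p[3];q("drawerfloor",m,.006,.02,(f[0]-.11,f[0]+.11,f[1]-.07,f[1]+.05))
```

```text
blk [0.416  0.2739 0.0603]
blkcorner [0.4003 0.2318 0.0574]
unit [ 0.5823 -0.2485  0.0004]
drawer [ 0.5273 -0.0156  0.0116]
front [0.5157 0.0435 0.0507]
lens [0.6152 0.308  0.02  ]
off [0.4088 0.4455 0.0229]
tape [ 0.3001 -0.2335 -0.0001]
case [0.3298 0.0657 0.0515]
B [0.327  0.2865 0.1218]
C [0.3788 0.1782 0.1276]
mug [0.6196 0.4271 0.0263]
vise [0.5025 0.3608 0.0655]
blue [ 0.4769 -0.3726  0.0865]
blktop 775 ((434.6824951171875, 292.5538024902344), (196.34703063964844, 105.917236328125), 27.453100204467773) 0.054083483796664944 0.06399562303971529 med [0.412  0.2764 0.0598]
handle 190 ((373.1812744140625, 233.61874389648438), (118.50800323486328, 98.34297180175781), 87.64147186279297) 0.10063035782428476 0.18633304643137072 med [0.4079 0.2744 0.1633]
unittop 2537 ((548.4152221679688, -179.34320068359375), (227.58599853515625, 92.91265106201172), 7.948607921600342) 0.059010658102699454 0.06897166155607459 med [ 0.5347 -0.1858  0.0649]
drawerfloor 3075 ((525.637939453125, -24.143714904785156), (214.0847930908203, 119.63614654541016), 1.4195677042007446) 0.006992087889892806 0.019993454281006073 med [ 0.5225 -0.0244  0.0126]
blktop 662 ((435.99481201171875, 274.016845703125), (195.64935302734375, 136.59898376464844), 23.45762825012207) 0.05401567645772065 0.06399076915910284 med [0.4101 0.2788 0.0607]
handle 324 ((371.8546142578125, 233.7218780517578), (119.13712310791016, 95.81348419189453), 87.36304473876953) 0.10053209934142882 0.18802714781240604 med [0.4051 0.2731 0.1425]
unittop 2892 ((464.98614501953125, -234.954345703125), (409.1562194824219, 181.00804138183594), 34.81183624267578) 0.0590225945386581 0.0689900527204127 med [ 0.5231 -0.1884  0.0655]
drawerfloor 2156 ((516.393310546875, -10.818435668945312), (222.93270874023438, 103.17257690429688), 12.808034896850586) 0.00613592096347948 0.019915607488051545 med [ 0.5209 -0.0113  0.0136]
```

View pics/c1.png

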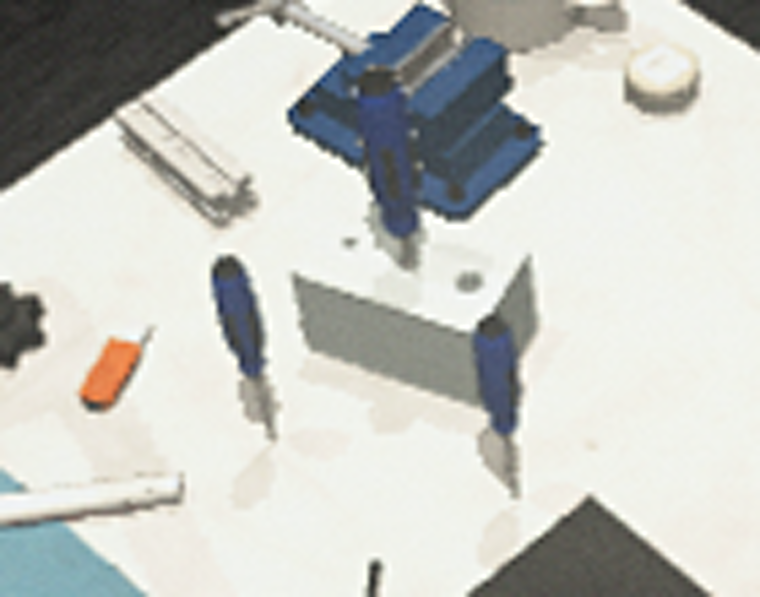

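A (crop 385,150) is clearly the one in the block's middle hole, and it is larger than B (crop 240,315) and C (crop 497,375). Next I measure the poses.

Run:
```python
from h import *
S=dict(np.load("pics/s0.npz"));T=dict(np.load("pics/t0.npz"))
P=cloud(T).reshape(-1,3);Q=cloud(S).reshape(-1,3)
np.set_printoptions(precision=4,suppress=True)
def q(n,z0,z1,b):
    for m,a in(("T",P),("S",Q)):
        a=a[(a[:,2]>z0)&(a[:,2]<z1)&(a[:,0]>b[0])&(a[:,0]<b[1])&(a[:,1]>b[2])&(a[:,1]<b[3])]
        if len(a)<4: print(n,m,len(a));continue
        (c,s,w)=cv2.minAreaRect(a[:,:2].astype(np.float32)*1000)
        print(n,m,len(a),'ctr',np.round(c,1),'size',np.round(s,1),'ang %.1f'%w,'zmax %.4f'%a[:,2].max(),'med',np.median(a,0))
q("handleA",.10,.187,(.37,.45,.22,.32));q("Atop",.175,.195,(.37,.45,.22,.32))
q("B",.03,.16,(.29,.36,.24,.33));q("C",.03,.16,(.35,.41,.14,.21))
q("blktop",.056,.064,(.36,.47,.215,.335))
q("unit",.060,.068,(.38,.66,-.26,-.045));q("panel",.053,.063,(.38,.66,.02,.08))
q("drawerwall",.043,.0525,(.38,.66,-.05,.05));q("floor",.0,.02,(.42,.62,-.06,.04));q("lip",.03,.045,(.45,.58,.03,.09))
T0=np.linalg.inv(T["world_to_cam"]);print("topcam",T0[:3,3],"scene",np.linalg.inv(S["world_to_cam"])[:3,3])
c=T["frame"][140:245,290:425];cv2.imwrite("pics/c2.png",cv2.resize(c,(770,599),interpolation=2))
```

```text
handleA T 136 ctr [412.4 279.8] size [22.9 22.7] ang 4.1 zmax 0.1863 med [0.4123 0.2756 0.1784]
handleA S 255 ctr [409.7 279.7] size [20.9 24.7] ang 11.2 zmax 0.1870 med [0.4075 0.2741 0.1525]
Atop T 76 ctr [412.3 281.2] size [20.1 17.5] ang 89.0 zmax 0.1863 med [0.4123 0.2798 0.1831]
Atop S 61 ctr [411.5 280.6] size [20.4 19.2] ang 79.8 zmax 0.1880 med [0.411  0.2786 0.1826]
B T 74 ctr [323.  289.6] size [16.4 15.1] ang 76.6 zmax 0.1311 med [0.323  0.2871 0.1219]
B S 160 ctr [321.4 287.9] size [16.3 17.4] ang 83.1 zmax 0.1330 med [0.3199 0.2861 0.1036]
C T 53 ctr [377.1 177.7] size [16.6 15.2] ang 0.2 zmax 0.1308 med [0.3766 0.1782 0.1267]
C S 156 ctr [375.  178.1] size [16.3 16.9] ang 16.6 zmax 0.1351 med [0.3732 0.1754 0.1021]
blktop T 728 ctr [412.3 281. ] size [ 56.3 100.5] ang 19.0 zmax 0.0638 med [0.4107 0.274  0.0598]
blktop S 603 ctr [412.3 281.4] size [ 60.7 103.7] ang 19.2 zmax 0.0640 med [0.4093 0.2772 0.0608]
unit T 5190 ctr [ 543.8 -144.4] size [228.3 162.1] ang 9.2 zmax 0.0680 med [ 0.5402 -0.1432  0.0646]
unit S 5286 ctr [ 543.3 -143.2] size [229.7 160.5] ang 9.0 zmax
[... 183 characters left out ...]
ang 9.1 zmax 0.0630 med [0.5055 0.0379 0.0589]
drawerwall T 147 ctr [521.4   1.1] size [ 97.9 224.9] ang 89.9 zmax 0.0523 med [0.529  0.016  0.0491]
drawerwall S 274 ctr [519.9   1.6] size [226.7  97.5] ang 1.4 zmax 0.0525 med [0.5099 0.0154 0.0479]
floor T 2541 ctr [519.8 -10.6] size [ 99.3 199.5] ang 89.8 zmax 0.0182 med [ 0.5264 -0.0141  0.0126]
floor S 2142 ctr [520.5  -8.4] size [208.6  91.1] ang 7.6 zmax 0.0199 med [ 0.5214 -0.0092  0.0135]
lip T 130 ctr [513.8  49. ] size [130.5  13.2] ang 8.9 zmax 0.0448 med [0.5118 0.0495 0.0415]
lip S 125 ctr [525.1  47.6] size [105.5  22. ] ang 8.6 zmax 0.0449 med [0.5189 0.0441 0.0415]
topcam [0.4005 0.1277 1.0232] scene [-0.0445 -0.3622  0.9735]
```

View pics/c2.png

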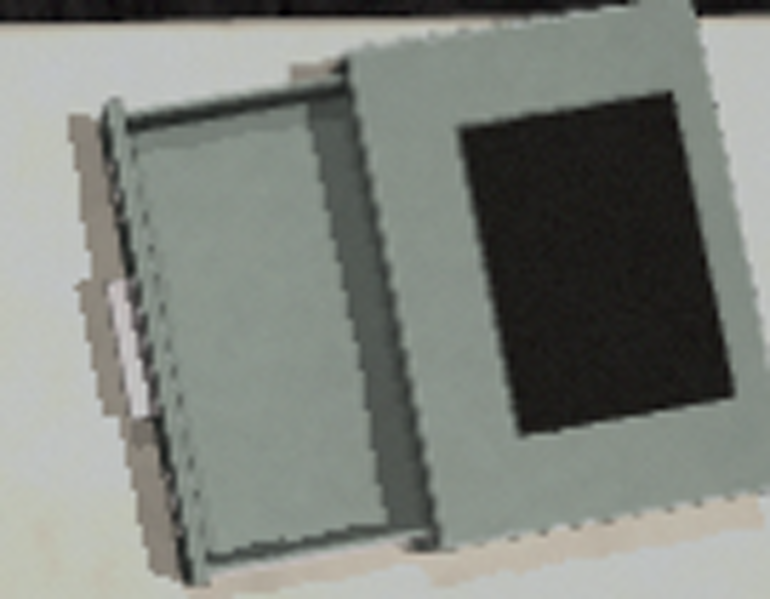

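The drawer is only about 109 mm out, so the opening is about 101 mm. I'll ease it out to its stop so the fingers (114 mm when open) can release inside. Now the IK plan and a close look at the driver from the standoff.

```bash
cat >> h.py <<'E'
np.set_printoptions(precision=4,suppress=True)
def ori(t,a,s=1):
    """tool z at t deg below horizontal along azimuth a; y horizontal (s flips it)"""
    t,a=np.radians([t,a]);h=np.array([np.cos(a),np.sin(a),0]);z=np.cos(t)*h-np.sin(t)*np.array([0,0,1])
    y=s*np.array([-np.sin(a),np.cos(a),0]);return np.stack([np.cross(y,z),y,z],1)
U=np.array([np.cos(np.radians(9.1)),np.sin(np.radians(9.1)),0]);F=np.array([-U[1],U[0],0])
UC=np.array([.5437,-.144,0])
A=np.array([.4118,.2808,0])
E
python3 - <<'E'
from h import *
for s in(1,-1):
  for t in (25,30,40):
    R=ori(t,19,s);z=R[:,2];p=A+[0,0,.158]-z*.006
    out=[bot.solve_ik(p-.11*z,R),bot.solve_ik(p,R),bot.solve_ik(p+[0,0,.09],R)]
    R2=ori(t+90,9.1,s);q=np.array([.525,.165,.0155])+.063*U-R2[:,2]*.006
    out+=[bot.solve_ik(q+[0,0,.08],R2),bot.solve_ik(q,R2)]
    R3=ori(90,9.1,s);out+=[bot.solve_ik([.56,.17,.02],R3),bot.solve_ik([.55,0,.03],R3)]
    print(s,t);[print(None if o is None else np.round(o)) for o in out]
E
```

```text
1 25
None
None
None
[ 12.  41.  72.   1.  93. -87.]
[ 12.  45.  75.   1.  85. -88.]
[ 13.  33. 100.  -0.  48. -86.]
[  -4.   30.  104.   -0.   47. -104.]
1 30
None
None
None
[ 12.  43.  68.   1.  99. -87.]
[ 12.  48.  71.   1.  91. -88.]
[ 13.  33. 100.  -0.  48. -86.]
[  -4.   30.  104.   -0.   47. -104.]
1 40
None
None
None
[ 12.  49.  61.   2. 110. -87.]
[ 12.  53.  63.   2. 104. -88.]
[ 13.  33. 100.  -0.  48. -86.]
[  -4.   30.  104.   -0.   47. -104.]
-1 25
None
None
None
[12. 41. 72.  1. 93. 93.]
[12. 45. 75.  1. 85. 92.]
[ 13.  33. 100.  -0.  48.  94.]
[ -4.  30. 104.  -0.  47.  76.]
-1 30
None
None
None
[12. 43. 68.  1. 99. 93.]
[12. 48. 71.  1. 91. 92.]
[ 13.  33. 100.  -0.  48.  94.]
[ -4.  30. 104.  -0.  47.  76.]
-1 40
None
None
None
[ 12.  49.  61.   2. 110.  93.]
[ 12.  53.  63.   2. 104.  92.]
[ 13.  33. 100.  -0.  48.  94.]
[ -4.  30. 104.  -0.  47.  76.]
```

Run:
```python
from h import *
for z0 in (.15,.165):
 for t in (15,25,35,45,55,65):
  r=[]
  for a in range(-180,180,10):
    ok=''
    for s in(1,-1):
      R=ori(t,a,s);z=R[:,2];p=A+[0,0,z0]-z*.006
      try:
        o=[bot.solve_ik(x,R) for x in(p,p-.10*z,p+[0,0,.09])]
      except bot.IKError: o=[None]
      if all(x is not None for x in o): ok+='+' if s>0 else '-'
    if ok: r.append(f"{a}{ok}")
  print(z0,t,r)
```

```text
0.15 15 ['-180+-', '-170+-', '-160+-', '-150+-', '-140+-', '-130+-', '-120+-', '-110+-', '-100+-', '-90+-', '-80+-', '-70+-', '-60+-', '-50+-', '-40+-', '-30+-', '90+-', '100+-', '110+-', '120+-', '130+-', '140+-', '150+-', '160+-', '170+-']
0.15 25 ['-180+-', '-170+-', '-160+-', '-150+-', '-140+-', '-130+-', '-120+-', '-110+-', '-100+-', '-90+-', '-80+-', '-70+-', '-60+-', '-50+-', '-40+-', '-30+-', '-20+-', '80+-', '90+-', '100+-', '110+-', '120+-', '130+-', '140+-', '150+-', '160+-', '170+-']
0.15 35 ['-180+-', '-170+-', '-160+-', '-150+-', '-140+-', '-130+-', '-120+-', '-110+-', '-100+-', '-90+-', '-80+-', '-70+-', '-60+-', '-50+-', '-40+-', '-30+-', '-20+-', '80+-', '90+-', '100+-', '110+-', '120+-', '130+-', '140+-', '150+-', '160+-', '170+-']
0.15 45 ['-180+-', '-170+-', '-160+-', '-150+-', '-140+-', '-130+-', '-120+-', '-110+-', '-100+-', '-90+-', '-80+-', '-70+-', '-60+-', '-50+-', '-40+-', '-30+', '-20+', '-10+', '70-', '80-', '90+-', '100+-', '110+-', '120+-', '130+-', '140+-', '150+-', '160+-', '170+-']
0.15 55 ['-180+-', '-170+-', '-160+-', '-150+-', '-140+-', '-130+-', 
[... 1550 characters left out ...]
'110+-', '120+-', '130+-', '140+-', '150+-', '160+-', '170+-']
0.165 55 ['-180+-', '-170+-', '-160+-', '-150+-', '-140+-', '-130+-', '-120+-', '-110+-', '-100+-', '-90+-', '-80+-', '-70+-', '-60+-', '-50+', '-40+', '-30+', '-20+', '-10+', '0+', '10+', '20+-', '30+-', '40+-', '50-', '60-', '70-', '80-', '90-', '100-', '110-', '120+-', '130+-', '140+-', '150+-', '160+-', '170+-']
0.165 65 ['-180+-', '-170+-', '-160+-', '-150+-', '-140+-', '-130+-', '-120+-', '-110+-', '-100+-', '-90+-', '-80+-', '-70+-', '-60+', '-50+', '-40+', '-30+', '-20+', '-10+', '0+-', '10+-', '20+-', '30+-', '40+-', '50+-', '60+-', '70-', '80-', '90-', '100-', '110-', '120-', '130+-', '140+-', '150+-', '160+-', '170+-']
```

Run:
```python
from h import *
for t in (5,15,25):
 for s in(1,-1):
  for al in (9.1,-170.9):
    R=ori(t,-71,s);z=R[:,2];p=A+[0,0,.155]-z*.006
    h=U*(1 if al>0 else -1)
    R2=ori(t+90,al,s);q=np.array([.525,.165,.0155])+.06*h-R2[:,2]*.006
    g=q-.023*h
    print(t,s,al)
    for x,r in((p-.11*z,R),(p,R),(p+[0,0,.09],R),(q+[0,0,.1],R2),(q,R2),(g,ori(90,al,s)),(UC+F*.1385+.037*h+[0,0,.03],ori(90,al,s))):
        o=bot.solve_ik(x,r);print('   ',None if o is None else np.round(o))
```

```text
5 1 9.1
    [ 67.  56.  76. -50. 120.  55.]
    [ 61.  53.  89. -52. 110.  61.]
    [ 61.  46.  88. -54. 115.  54.]
    [ 12.  29.  87.   0.  69. -87.]
    [ 12.  36.  92.   0.  57. -87.]
    [ 13.  33.  99.  -0.  48. -86.]
    [  -4.   30.  103.   -0.   47. -104.]
5 1 -170.9
    [ 67.  56.  76. -50. 120.  55.]
    [ 61.  53.  89. -52. 110.  61.]
    [ 61.  46.  88. -54. 115.  54.]
    [ 14.  17. 109.  -1.  49.  95.]
    [ 14.  26. 116.  -1.  33.  95.]
    [ 13.  29. 109.  -0.  43.  94.]
    [ -7.  26. 112.  -0.  42.  74.]
5 -1 9.1
    [  67.   56.   76.  -50.  120. -125.]
    [  61.   53.   89.  -52.  110. -119.]
    [  61.   46.   88.  -54.  115. -126.]
    [12. 29. 87.  0. 69. 93.]
    [12. 36. 92.  0. 57. 93.]
    [13. 33. 99. -0. 48. 94.]
    [ -4.  30. 103.  -0.  47.  76.]
5 -1 -170.9
    [  67.   56.   76.  -50.  120. -125.]
    [  61.   53.   89.  -52.  110. -119.]
    [  61.   46.   88.  -54.  115. -126.]
    [ 14.  17. 109.  -1.  49. -85.]
    [ 14.  26. 116.  -1.  33. -85.]
    [ 13.  29. 109.  -0.  43. -86.]
    [  -7.   26.  112.   -0.   42. -106.]
15 1 9.1
    [ 67.  49
[... 1387 characters left out ...]
2.  91. -44.  98.  56.]
    [ 59.  36.  88. -46. 105.  49.]
    [ 16.  12. 125.  -9.  18. 104.]
    None
    [ 13.  29. 109.  -0.  42.  94.]
    [ -7.  26. 112.  -0.  42.  74.]
25 -1 9.1
    [  65.   43.   79.  -42.  110. -129.]
    [  59.   42.   91.  -44.   98. -124.]
    [  59.   36.   88.  -46.  105. -131.]
    [12. 39. 71.  1. 94. 93.]
    [12. 45. 75.  1. 85. 92.]
    [13. 33. 99. -0. 48. 94.]
    [ -4.  30. 103.  -0.  47.  76.]
25 -1 -170.9
    [  65.   43.   79.  -42.  110. -129.]
    [  59.   42.   91.  -44.   98. -124.]
    [  59.   36.   88.  -46.  105. -131.]
    [ 16.  12. 125.  -9.  18. -76.]
    None
    [ 13.  29. 109.  -0.  42. -86.]
    [  -7.   26.  112.   -0.   42. -106.]
```

Run:
```python
from h import *
R=ori(5,-71);z=R[:,2];p=A+[0,0,.155]-z*.006
bot.move_to(p-.11*z,R)
d=snap("wrist","w1");cv2.imwrite("pics/w1b.png",cv2.resize(d["frame"],(800,600)))
print(bot.current_time(),bot.current_ee_pos(),np.linalg.inv(d["world_to_cam"])[:3])
```

```text
1.225 [0.374  0.3904 0.1661] [[ 0.9456  0.0582 -0.32    0.3297]
 [ 0.3252 -0.1723  0.9298  0.5187]
 [-0.001  -0.9833 -0.1819  0.1089]]
```

View pics/w1b.png

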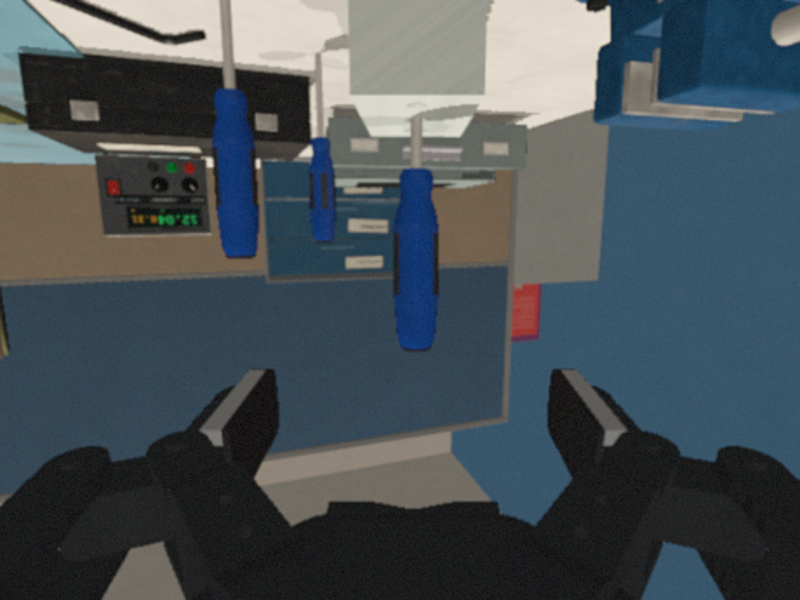

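The screwdriver, seen upside down at (416,260), is centred between the fingertips (about 245 and 580). Its flats are square to the gripper, so I can grasp and lay it down.

```bash
cat >> h.py <<'E'
H=-U; LAY=np.array([.55,.165,0])
E
python3 - <<'E'
from h import *
R=ori(5,-71);z=R[:,2];p=A+[0,0,.155]-z*.006
hit=bot.movel(p,rate=.12,guard=15);print("hit",hit)
bot.close_gripper(60);print("w",bot.current_width(),bot.current_gripper_force(),bot.current_wrist_force())
bot.movel(p+[0,0,.09],rate=.12)
print(bot.current_time(),bot.current_width(),bot.current_wrist_force())
R2=ori(95,-170.9);q=LAY+[0,0,.0155]+.058*H-R2[:,2]*.006
bot.move_to(q+[0,0,.10],R2)
d=snap("scene","s1");w=snap("wrist","w2")
cv2.imwrite("pics/s1b.png",np.hstack([cv2.resize(d["frame"][130:280,120:320],(400,300)),cv2.resize(w["frame"],(400,300))]))
print(bot.current_time(),bot.current_width())
E
```

```text
hit False
w 0.024070485953388558 64.22574877738953 [-0.4337 -0.1683 -0.0187]
3.775 0.02388022695812236 [-0.0886  0.6607 -1.1758]
4.925 0.02348175850215128
```

View pics/s1b.png

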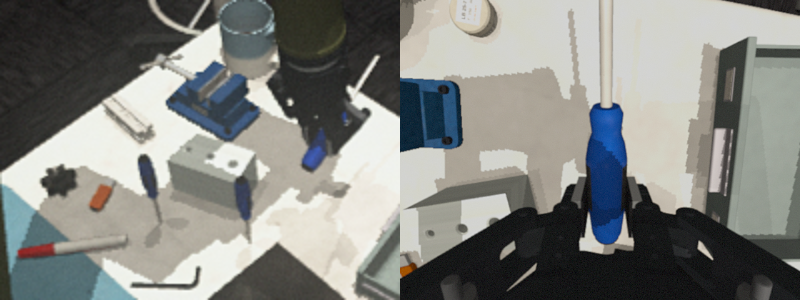

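The left view shows the driver held with its handle at (318,152). The wrist view shows it straight in the fingers, level, with free bench below. I'll lower it under guard, release and retreat.

Run:
```python
from h import *
R2=ori(95,-170.9);q=LAY+[0,0,.0155]+.058*H-R2[:,2]*.006
bot.movel(q+[0,0,.012],rate=.15)
hit=bot.movel(q-[0,0,.006],rate=.03,guard=4)
print(hit,bot.current_ee_pos()-q,bot.current_wrist_force())
bot.open()
bot.movel(bot.current_ee_pos()-.09*R2[:,2],rate=.15)
R3=ori(90,-170.9);bot.move_to(LAY+.037*H+[0,0,.15],R3)
d=snap("wrist","w3");t=snap("top","t3")
cv2.imwrite("pics/w3b.png",np.hstack([cv2.resize(d["frame"],(400,300)),cv2.resize(t["frame"][120:270,130:330],(400,300))]))
print(bot.current_time())
P=cloud(d)
z=P[...,2];b=d["frame"].astype(int)
m=(z>.004)&(z<.04)&(abs(P[...,0]-.55)<.12)&(abs(P[...,1]-.165)<.05)&np.isfinite(z)
a=P[m];print(len(a),cv2.minAreaRect((a[:,:2]*1000).astype(np.float32)),a[:,2].max())
hm=m&(z>.016);a=P[hm];c,s,w=cv2.minAreaRect((a[:,:2]*1000).astype(np.float32));print(len(a),c,s,w,np.percentile(a[:,2],[5,50,95]))
```

```text
True [0.0016 0.0004 0.0076] [ 0.0035 -0.2972  6.2248]
7.8
3621 ((544.97900390625, 166.42037963867188), (173.24285888671875, 24.922319412231445), 9.732414245605469) 0.02688107265961126
2814 (544.8732299804688, 165.4724884033203) (172.72361755371094, 23.607547760009766) 8.413887023925781 [0.0169 0.0221 0.0251]
```

View pics/w3b.png

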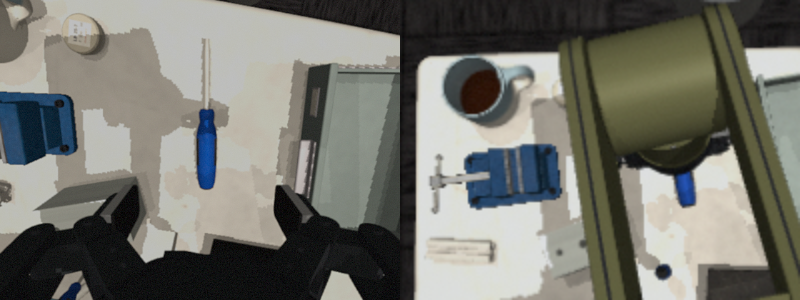

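The driver lies flat and free at wrist (206,115), with mid (0.545,0.166) and an axis of about 9°. Next I push the drawer out to its stop from inside with closed fingers, then look again.

```bash
cat >> h.py <<'E'
def unit(P,show=True):
    """panel / unit edge distance along F from unit centre"""
    r=P.reshape(-1,3);r=r[np.isfinite(r[:,2])]-UC;f=r@F;u=r@U;z=r[:,2]
    k=(abs(u)<.09)
    e=f[k&(z>.06)&(z<.07)&(f<.1)&(f>.05)];p=f[k&(z>.054)&(z<.063)&(f>.15)&(f<.23)]
    print("unit edge",np.percentile(e,[98]) if len(e) else None,"panel",len(p),np.percentile(p,[3,50,97]) if len(p) else None)
E
python3 - <<'E'
from h import *
R3=ori(90,-170.9)
bot.close_gripper(30)
g=UC+F*.140
bot.move_to(g+[0,0,.11],R3)
d=snap("wrist","w4");unit(cloud(d))
bot.movel(g+[0,0,.045],rate=.15,guard=10)
hit=bot.movel(UC+F*.192+[0,0,.045],rate=.06,guard=10)
print("push",hit,(bot.current_ee_pos()-UC)@F,bot.current_wrist_force())
bot.movel(UC+F*.165+[0,0,.045],rate=.2);bot.movel(UC+F*.14+[0,0,.13],rate=.2)
d=snap("wrist","w5");unit(cloud(d));cv2.imwrite("pics/w5.png",d["frame"])
print(bot.current_time())
E
```

```text
unit edge [0.0818] panel 3120 [0.1838 0.1872 0.1914]
push True 0.1836226465089381 [ 0.1455 -4.4708  2.2858]
unit edge [0.0818] panel 2794 [0.1989 0.2023 0.2064]
11.5167
```

View pics/w5.png

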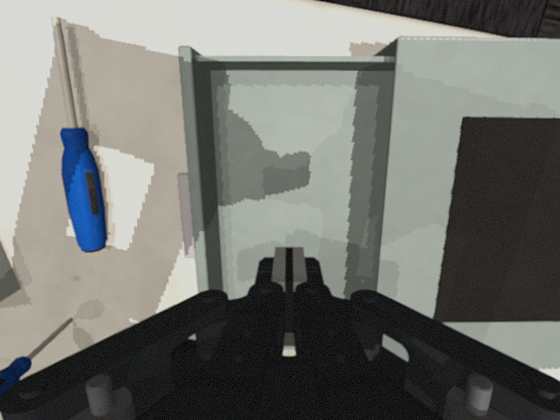

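The drawer is now at its stop, about 124 mm out (panel at column 195, unit edge at 390). The driver lies untouched at (80,170). Now pick it up again and carry it over the opening.

Run:
```python
from h import *
R3=ori(90,-170.9)
g=np.array([.545,.166,0])+.037*H
bot.open()
bot.move_to(g+[0,0,.10],R3)
print(bot.movel(g+[0,0,.018],rate=.12,guard=12),bot.current_ee_pos())
bot.close_gripper(60);print("w",bot.current_width(),bot.current_gripper_force(),bot.current_ee_pos())
bot.movel(g+[0,0,.13],rate=.15)
t=UC+F*.140+.037*H
bot.movel(t+[0,0,.13],rate=.2)
d=snap("wrist","w6");s=snap("scene","s6");P=cloud(d)
cv2.imwrite("pics/w6.png",np.hstack([cv2.resize(d["frame"],(400,300)),cv2.resize(s["frame"][180:330,260:460],(400,300))]))
r=P-UC;f=r@F;u=r@U;z=P[...,2]
m=(z>.085)&(z<.15)&(abs(f-.14)<.014)&(u>-.12)&(u<.12)
for a in np.arange(-.06,.12,.02):
    k=m&(abs(u-a)<.01);print("%.2f"%a,k.sum(),np.round([np.median(f[k]),np.percentile(z[k],90)],4) if k.sum() else '')
print("far end",np.percentile(u[m],99.5));unit(P)
print(bot.current_time(),bot.current_width())
```

```text
False [0.5091 0.1597 0.0184]
w 0.023912819097271828 60.68437457084656 [0.5089 0.1603 0.0186]
-0.06 1740 [0.1421 0.1361]
-0.04 2309 [0.1412 0.1366]
-0.02 2811 [0.1404 0.1364]
0.00 2049 [0.1421 0.1331]
0.02 930 [0.1421 0.1302]
0.04 843 [0.1421 0.1271]
0.06 925 [0.1424 0.127 ]
0.08 175 [0.1424 0.127 ]
0.10 0 
far end 0.07235085424344988
unit edge [0.0819] panel 3904 [0.1989 0.2023 0.2065]
16.45 0.02363442756514531
```

View pics/w6.png

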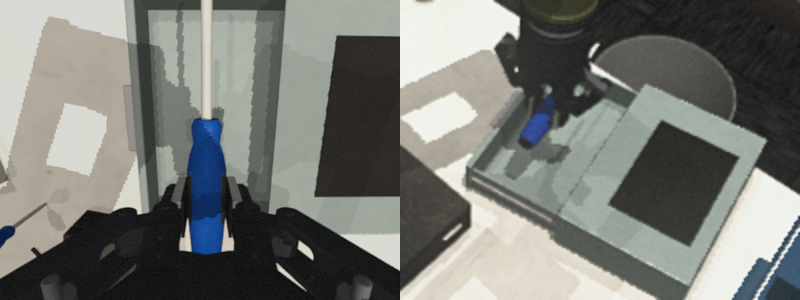

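The driver is level over the opening, its rod clear of the side wall (wrist 206,60). I'll shift 1 mm toward the unit to centre it, then lower it, release and lift out.

Run:
```python
from h import *
t=UC+F*.139+.037*H
bot.movel(t+[0,0,.13],rate=.1)
bot.movel(t+[0,0,.036],rate=.12,guard=10)
hit=bot.movel(t+[0,0,.027],rate=.03,guard=4);print(hit,bot.current_ee_pos(),bot.current_wrist_force())
bot.open();print("w",bot.current_width(),bot.current_wrist_force())
print(bot.movel(t+[0,0,.14],rate=.12,guard=25))
d=snap("wrist","w7");P=cloud(d);unit(P)
r=P-UC;f=r@F;u=r@U;z=P[...,2]
m=(z>.0155)&(z<.045)&(abs(f-.14)<.045)&(abs(u)<.095);print(cv2.minAreaRect((np.stack([u[m],f[m]],1)*1000).astype(np.float32)))
for a in np.arange(-.08,.1,.02):
    k=m&(abs(u-a)<.01);print("%.2f"%a,k.sum(),np.round([np.median(f[k]),np.percentile(z[k],90)],4) if k.sum() else '')
cv2.imwrite("pics/w7.png",d["frame"]);print(bot.current_time())
```

```text
True [ 0.4864 -0.0128  0.031 ] [-0.9061  0.0692  6.6989]
w 0.0856989038131416 [ 0.6033 -0.129   0.4393]
False
unit edge [0.0819] panel 3585 [0.1988 0.2022 0.2065]
((1.3225173950195312, 139.85000610351562), (24.457927703857422, 173.47642517089844), 89.27214813232422)
-0.08 381 [0.1407 0.0359]
-0.06 678 [0.1407 0.0373]
-0.04 780 [0.1408 0.0375]
-0.02 827 [0.1407 0.0374]
0.00 666 [0.1407 0.0346]
0.02 299 [0.1407 0.0323]
0.04 253 [0.1407 0.0285]
0.06 275 [0.1407 0.0285]
0.08 236 [0.1407 0.0285]
19.6583
```

View pics/w7.png

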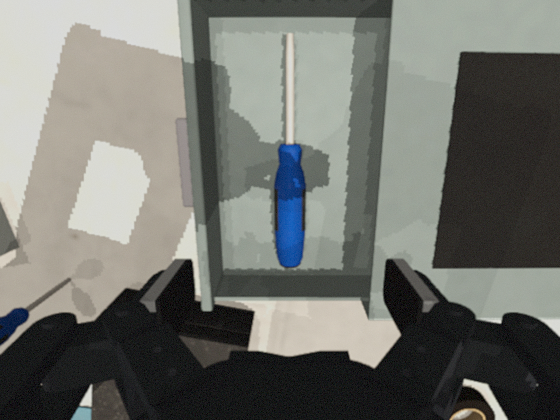

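The driver lies flat in the drawer, in the middle at (290,150). Now push the drawer shut at the lip.

Run:
```python
from h import *
R3=ori(90,-170.9)
bot.close_gripper(30)
bot.movel(UC+F*.26+[0,0,.13],rate=.2)
print(bot.movel(UC+F*.26+[0,0,.042],rate=.15,guard=10))
hit=bot.movel(UC+F*.118+[0,0,.042],rate=.08,guard=15);print(hit,(bot.current_ee_pos()-UC)@F)
hit=bot.movel(UC+F*.098+[0,0,.042],rate=.025,guard=12);print(hit,(bot.current_ee_pos()-UC)@F,bot.current_wrist_force())
bot.movel(UC+F*.17+[0,0,.042],rate=.15);bot.movel(UC+F*.19+[0,0,.20],rate=.2)
d=snap("wrist","w8");s=snap("scene","s8")
cv2.imwrite("pics/w8.png",np.hstack([cv2.resize(d["frame"],(400,300)),cv2.resize(s["frame"],(400,300))]))
P=cloud(d);r=(P-UC).reshape(-1,3);f=r@F;u=r@U;z=r[:,2]
for lo,hi in((.061,.068),(.053,.061),(.035,.046)):
    k=(abs(u)<.1)&(z>lo)&(z<hi)&(f>.05)&(f<.12);print(lo,k.sum(),np.percentile(f[k],[2,50,98]) if k.sum() else '')
print(bot.current_time())
```

```text
False
False 0.1180685315499548
True 0.10692404899579275 [1.0822 3.2727 2.621 ]
0.061 8690 [0.0506 0.0665 0.0819]
0.053 914 [0.0805 0.0818 0.0826]
0.035 1766 [0.0815 0.0842 0.0951]
26.0417
```

View pics/w8.png

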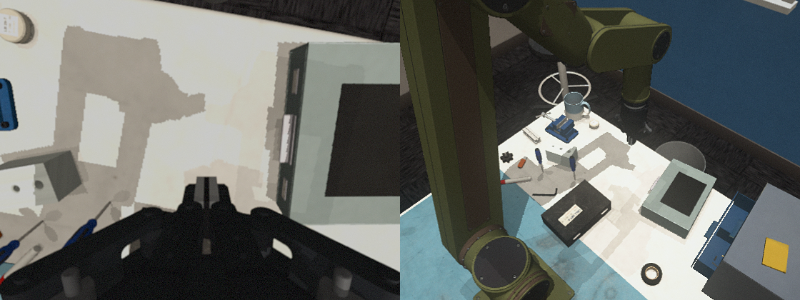

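The panel face (0.0818) is flush with the unit's front edge (0.0819), so the drawer is shut. The bystanders are where they were.

```bash
python3 -c "
from workcell import bot
print(bot.finish_job())"
```

```text
the job is handed in; nothing more can be done
None
```

The screwdriver was laid on the bench and released, picked up again, lowered level and left flat in the drawer, and the drawer was pushed fully shut at about 26 s with the lens box, tape roll and offcut untouched; I first eased the drawer about 15 mm further out so the fingers could open inside it.

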